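Finish the staggered shield wall

TASK

The second course of the grey shield wall was begun at its left end (seen from the robot) with a short block that is too long: take it off and set it down on the bench. Then build on in running bond, faces in line: in the second course the one short block of exactly half a full length at the left end and a full block to its right, so that both ends are flush with the first course, and on top of these the other full block, flush with the left end. Leave the two wrong short blocks on the bench, the conical flask, the beaker and the amber bottle where they are.

Things in the scene. Friction and masses are not known exactly. Their poses are not given: they have to be found in the camera images.
- wall: the fixed wall begun: steel footing plate (54 x 173 mm, 6 mm thick) with a first course of two grey blocks, 153 mm long, 44 mm thick, top 66 mm above the bench. Origin: on the bench under the wall's middle; y along the wall to the robot's left, x across it away from the robot. From the left: a full block of 100 mm, a 3 mm open joint at y = -25 mm, a half block of 50 mm.
- wall_left (a point): top of the first course at its left end (wall y = +76.5 mm, x = 0, 66 mm up), axes as the wall's. Second course, with the same 3 mm  half block centred at wall y = +51.5 mm, full block at y = -26.5 mm, centres 96 mm above the bench. Third course: a full block centred at y = +26.5 mm, 156 mm above the bench. All at wall x = 0.
- full_a_mid (a point): centre of a loose full-length block: plain grey plastic, edges rounded 3 mm, 100 mm long x 44 mm wide x 60 mm tall, 251 g (varies by a quarter); it lies with its 60 mm side upright, stacked on top of the other full block, centre 90 mm above the bench. y axis along the length, x across the 44 mm width, z up; both ends alike. Either full block may take either place.
- full_b_mid (a point): centre of a loose full-length block: plain grey plastic, edges rounded 3 mm, 100 mm long x 44 mm wide x 60 mm tall, 251 g (varies by a quarter); it lies with its 60 mm side upright, with the other full block stacked on it, centre 30 mm above the bench. y axis along the length, x across the 44 mm width, z up; both ends alike.
- short_s_mid (a point): centre of a loose short block: plain grey plastic, edges rounded 3 mm, 38 mm long x 44 mm wide x 60 mm tall, 95 g; it lies with its 60 mm side upright, centre 30 mm above the bench. y axis along the length, x across the 44 mm width, z up; both ends alike.
- short_m_mid (a point): centre of a loose short (half a full length) block: plain grey plastic, edges rounded 3 mm, 50 mm long x 44 mm wide x 60 mm tall, 125 g (varies by a quarter); it lies with its 60 mm side upright, centre 30 mm above the bench. y axis along the length, x across the 44 mm width, z up; both ends alike.
- short_l_mid (a point): centre of a loose short block: plain grey plastic, edges rounded 3 mm, 62 mm long x 44 mm wide x 60 mm tall, 155 g; it lies with its 60 mm side upright, centre 30 mm above the bench. y axis along the length, x across the 44 mm width, z up; both ends alike.
- laid_mid (a point): centre of the wrong short block that starts on the wall, on top of the left end of the first course: the same make, 62 mm long x 44 mm wide x 60 mm tall, 155 g, loose, its underside 66 mm and its centre 96 mm above the bench at first. y axis along the length, x across the width, z up.
- erlenmeyer: conical glass flask, 64 mm across its foot, 104 mm tall, a bystander near the short blocks; origin at the centre of its underside. Between the short blocks (left) and the wall (right) stands an evaporator with a water bath, about 0.2 m high: carry over its front. Behind the short blocks and the wall, evaporator parts overhang from about 0.33 m up: there lift only as high as needed
- bottle: amber bottle, 64 mm in diameter, 130 mm tall, a bystander on the bench behind the wall. The bench to the right of the wall is free; origin at the centre of its underside
- beaker: glass beaker, 58 mm across, 72 mm tall, a bystander behind the wall's left end; origin at the centre of its underside
There are look-alikes about, which are no part of the job. Leave any green look-alike of the part that bears short_m_mid alone.

How it is judged:
By the outcome, as a careful person would: the job done as asked, in the order asked, and still so for the second after the job is handed in, with the robot touching nothing.
It also fails if it takes over 72 s, if anything falls off the work surface, if the arm or the gripper's body presses on something with over 40 N, if the wrist force passes 120 N, or if a joint passes its speed limit or range.

ROBOT

A 6-joint arm with a two-finger parallel gripper is mounted at the origin on a cart in front of the work surface, level with it; the furniture and walls round the work are solid. World frame = base frame: x ahead of the robot, y to its left, z up, the work surface at z = 0. Lengths are in mm, angles in rad, forces in N, time in s.
With the tool pointing down it reaches from about 275 to 750 mm from the base axis. Payload 10.2 kg.
Tool frame: the origin (TCP) lies on the front face of the gripper's body, between the roots of the fingers; the fingertips stand 73 mm ahead of it and the grasp point (between the pads) lies 54 mm ahead of it; z points along the fingers, y is the line along which they close (so a half turn about z gives the same grasp; the last joint's range is limited). The gripper opens to 85 mm and grips with 20 to 120 N. Pads are 22 mm wide; open, the fingers measure 114 mm over their backs; the gripper's body (76 mm by 85 mm) begins 54 mm behind the grasp point. The pads swing forward as they close: fully open they stand 13 mm farther back than shut.
Start: joints at [-1.422, 0.313, 1.498, -0, 1.331, -0.223], TCP at [190.717, -489.141, 303.894] pointing down, gripper open.
Joint ranges: [-2.94, 2.94], [-0.97, 2.17], [0.19, 2.56], [-1.23, 4.37], [0.02, 3.11], [-2.88, 2.88]. Speed limits (rad/s): [2.39, 2.39, 3.01, 3.14, 3.14, 3.14].

INTERFACE

Orientations are given as a unit quaternion [w, x, y, z].
In Python, from rig import * gives the robot as it stands.
- The arm moves only by the tool step_arm, never from a script. Its argument "plan" is a list of rows, each an object with "offset": the shift along the tool's x, y, z in cm, a list of three; "rot": the turn, a rotation vector about the tool's x, y, z in degrees, a list of three; "gripper": the finger opening in cm, from 0 to 8.54. In form: [{"offset": [x, y, z], "rot": [wx, wy, wz], "gripper": gripper}, ...]. A call has 1 to 12 rows; each row is the pose to reach, as a shift and turn from the pose commanded when the call began, along the tool's axes at that moment; what a row does not reach only later rows make up. A row lasts 1/10 s, in which the tool goes at most 50 mm and 8.59 degrees, less where a joint would pass 70% of its speed; a pose out of reach is approached as far as the arm can. A call with a gripper value outside its range is refused whole. The fingers move at their own pace and stop on an object; "squeeze" is the grip in N (left out, the last holds). Time passes only in rows, so rows that repeat a pose let the fingers close. It gives the time, the measured TCP pose, the force, the opening and the grip force at its end, in the units of the state.
- sense(): the state, without advancing time (a new reading comes with each control period).
- capture(name): name is "scene" or "top" or "wrist"; returns a dict with "color" (400x640x3 uint8, red, green, blue), "depth" (400x640 float32, mm along the optical axis (not along the pixel's ray), 0 where there is no reading), "vertical_fov" (degrees; the focal length in pixels is half the picture's height over the tangent of half this angle, whatever the lens; pixels are square), "cx", "cy" (the principal point, pixels), "k1" (the pictures are not rectified: a ray, as slopes to the right and down, at radius r is drawn at 1 + k1 r^2 times it, then the intrinsics apply), "rvec" (rotation vector, rad) and "tvec" (3), from world to camera coordinates, as OpenCV has them; the wrist camera has in their place "mount" (4x4, takes a point from camera to tool coordinates, whose origin is the TCP and whose axes are the flange's). Camera axes: x right, y down, z forward; pixel columns grow to the right and rows downward; lengths in mm; the calibration is good to about 2 mm. A picture is of the moment at which its call begins: read the wrist's pose just before it.
- finish_job(): hands the job in; it is judged then, once.
The state is a dict: "time_s": time; "joints": joint angles; "dq": joint speeds; "tau": joint torques, N m; "eef_pos": TCP position; "ee_rot": TCP orientation; "force": force on the tool from outside, world axes, zero at the start; "wrist_torque": the same for the moment, N m; "grip_width": opening from 0.0 (shut) to 1.0 (fully open); "grip_force": force on a finger pad.
Only numpy, scipy, OpenCV 4.12 (cv2) and the standard library are available. Lean on these libraries where they do the work, as an engineer would, in place of code of your own. Each camera call takes 0.05 s, during which the arm holds its last target. There are 200 camera calls.

## Working session

There is one attempt and no reset: what is moved stays moved. The work goes in short steps, Python scripts to look and compute and a tool call to move; the robot and the scene stay as the last step left them, time stands still between calls to the robot, and variables do not carry over. Pictures are saved under pics/ and viewed, at most 10 in all, crops included, and the job is handed in when it is done.

Besides the shell and the picture viewer there is one more tool, called by a JSON object that holds its "api" and its "payload". step_arm: Moves the arm, as the interface text tells. Its arguments: {"type":"object","properties":{"plan":{"type":"array"},"squeeze":{"type":"number"}},"required":["plan"]}

```bash
mkdir -p pics; ls; python3 - <<'E'
from rig import *
import cv2,numpy as np,pickle
s=sense(); print(s['time_s'],s['eef_pos'],s['ee_rot'],s['grip_width'])
for n in ['scene','top']:
    c=capture(n); pickle.dump(c,open(f'{n}0.pkl','wb')); cv2.imwrite(f'pics/{n}0.png',c['color'][:,:,::-1])
    print(n,{k:c[k] for k in c if k not in('color','depth')},(c['depth']>0).mean())
E
```

```text
pics
0.0 [ 190.67687259 -488.97061058  303.32452506] [-6.57456362e-04  9.82770906e-01  1.84826715e-01  6.33904493e-06] 0.9985338727722681
scene {'vertical_fov': 48.184559743782145, 'cx': 318.16301554145866, 'cy': 195.2273048334146, 'k1': -0.11354724611070055, 'rvec': array([ 1.20702508, -2.36682365,  0.8924864 ]), 'tvec': array([ 280.3352935 ,  341.13580536, 1221.17485949])} 0.8903515625
top {'vertical_fov': 49.88625549422535, 'cx': 319.95308431629246, 'cy': 192.06487758348737, 'k1': -0.11534318846777293, 'rvec': array([ 2.17788827, -2.12429728,  0.1322854 ]), 'tvec': array([  14.92555079,  502.46668261, 1556.50376775])} 0.956328125
```

View pics/scene0.png

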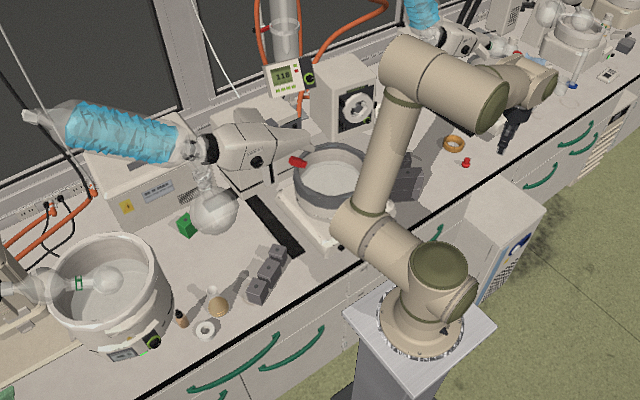

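View pics/top0.png

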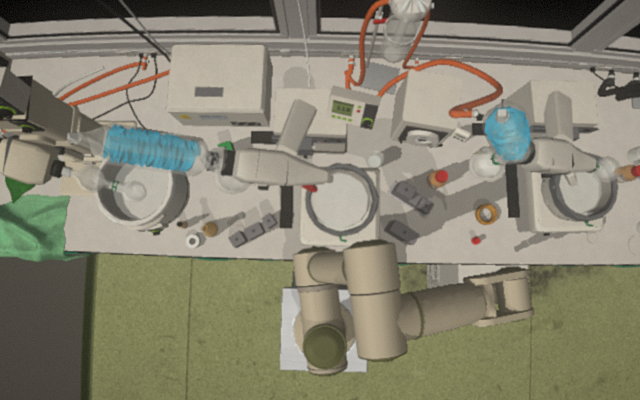

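The scene view shows the three short blocks in a row near (265,275), with the wall hidden behind the arm. The top view shows the short blocks at about (255,228), the wall at about (410,195), and the stack at about (402,230). I'll enlarge the top view and get rough positions.

```bash
cat > h.py <<'E'
from rig import *
import cv2,numpy as np,pickle
from scipy.spatial.transform import Rotation as R
def f(c): return 200/np.tan(np.radians(c['vertical_fov'])/2)
def pose(c,s=None):
    "camera->world R,t"
    if 'rvec' in c:
        r=R.from_rotvec(c['rvec']).as_matrix(); return r.T,-r.T@c['tvec']
    q=s['ee_rot']; T=R.from_quat([q[1],q[2],q[3],q[0]]).as_matrix(); m=c['mount']
    return T@m[:3,:3],T@m[:3,3]+s['eef_pos']
def slopes(c,uv):
    d=(np.atleast_2d(uv).astype(float)-[c['cx'],c['cy']])/f(c); p=d.copy()
    for _ in range(15): p=d/(1+c['k1']*(p**2).sum(1,keepdims=True))
    return p
def onplane(c,uv,z,s=None):
    r,t=pose(c,s); p=slopes(c,uv); d=np.c_[p,np.ones(len(p))]@r.T
    return t+d*((z-t[2])/d[:,2])[:,None]
def cloud(c,s=None):
    h,w=c['depth'].shape; v,u=np.mgrid[:h,:w]; p=slopes(c,np.c_[u.ravel(),v.ravel()]); r,t=pose(c,s)
    return ((np.c_[p,np.ones(len(p))]*c['depth'].reshape(-1,1))@r.T+t).reshape(h,w,3)
def proj(c,P,s=None):
    r,t=pose(c,s); q=(np.atleast_2d(P)-t)@r; p=q[:,:2]/q[:,2:]
    return p*(1+c['k1']*(p**2).sum(1,keepdims=True))*f(c)+[c['cx'],c['cy']]
def snap(name,tag):
    s=sense(); c=capture(name); pickle.dump((c,s),open(tag+'.pkl','wb')); cv2.imwrite(f'pics/{tag}.png',c['color'][:,:,::-1]); return c,s
E
python3 - <<'E'
from h import *
c=pickle.load(open('top0.pkl','rb')); P=cloud(c)
for (u,v) in [(238,239),(253,230),(268,221),(400,186),(412,193),(424,202),(395,228),(408,235),(402,231),(341,200),(370,200),(440,178),(374,158),(232,175)]:
    print((u,v),P[v,u].round(0),c['color'][v,u])
cv2.imwrite('pics/topcrop.png',cv2.resize(c['color'][140:260,180:460,::-1],None,fx=2.85,fy=2.85,interpolation=2))
E
```

```text
(238, 239) [321. 318.  60.] [109 104 102]
(253, 230) [354. 264.  64.] [88 88 83]
(268, 221) [389. 213.  56.] [96 94 90]
(400, 186) [ 518. -252.  127.] [110 103 101]
(412, 193) [ 494. -293.  132.] [104  99  95]
(424, 202) [ 471. -351.   64.] [111 107 103]
(395, 228) [ 371. -237.  119.] [89 85 83]
(408, 235) [ 348. -283.  115.] [91 85 82]
(402, 231) [ 362. -261.  118.] [86 81 80]
(341, 200) [464. -47. 125.] [194 188 175]
(370, 200) [ 466. -148.  126.] [156 152 140]
(440, 178) [ 551. -396.  120.] [163  60  55]
(374, 158) [ 634. -171.   40.] [186 188 176]
(232, 175) [522. 311. 249.] [135 131 120]
```

View pics/topcrop.png

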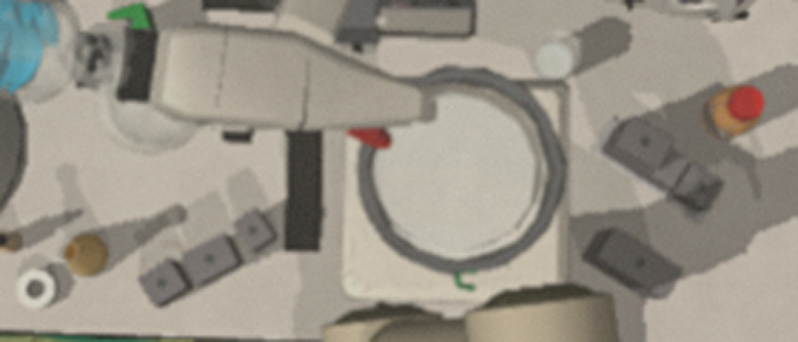

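Candidates for the half block, in crop pixels: left short (165,282), middle short (210,258), right short (253,230), and the green look-alike (130,15), which I'll leave alone. The stack is at (632,262) and the wall at (660,165) with the laid block on its left. I'll check the camera mount, then go and look closely.

```bash
python3 - <<'E'
from h import *
c,s=snap('wrist','w0'); print(c['mount'].round(3),c['vertical_fov'],c['k1'],c['cx'],c['cy'])
E
```

```text
[[  0.     -0.95   -0.311  78.838]
 [  1.      0.     -0.      0.127]
 [  0.     -0.311   0.95  -69.762]
 [  0.      0.      0.      1.   ]] 71.30535991088725 -0.02919897549218752 318.98253661614103 195.51906922668923
```

{"api": "step_arm", "payload": {"plan": [{"offset": [28,-10,0],"rot": [0,0,-45],"gripper": 8.5},{"offset": [28,-10,0],"rot": [0,0,-45],"gripper": 8.5},{"offset": [28,-10,0],"rot": [0,0,-45],"gripper": 8.5},{"offset": [28,-10,0],"rot": [0,0,-45],"gripper": 8.5},{"offset": [28,-10,0],"rot": [0,0,-45],"gripper": 8.5},{"offset": [28,-10,0],"rot": [0,0,-45],"gripper": 8.5},{"offset": [28,-10,0],"rot": [0,0,-45],"gripper": 8.5},{"offset": [28,-10,0],"rot": [0,0,-45],"gripper": 8.5},{"offset": [28,-10,0],"rot": [0,0,-45],"gripper": 8.5},{"offset": [28,-10,0],"rot": [0,0,-45],"gripper": 8.5}]}}

```text
time_s: 1.15
eef_pos: [414.5, -295.2, 303.8]
ee_rot: [-0.0, 0.838, 0.546, -0.0]
force: [-0.5, 0.2, -0.5]
grip_width: 0.994
grip_force: 0.0
```

```bash
python3 - <<'E'
from h import *
c,s=snap('wrist','w1'); print(s['time_s'],s['eef_pos'],s['ee_rot'],s['dq'].round(3) if hasattr(s['dq'],'round') else s['dq'])
P=cloud(c,s); np.set_printoptions(suppress=True)
print((c['depth']>0).mean(), P[200,320], P[::80,::80].round(0).tolist())
E
```

```text
1.15 [ 414.47424692 -295.1693341   303.83179471] [-8.90779790e-05  8.37814421e-01  5.45955111e-01 -7.02911303e-05] [ 0.    -0.001 -0.003  0.001 -0.     0.002]
0.99597265625 [ 394.78334264 -341.44650717   -1.07329051] [[[145.0, 47.0, 0.0], [-270.0, 544.0, -898.0], [384.0, -131.0, 186.0], [427.0, -150.0, 185.0], [470.0, -168.0, 182.0], [555.0, -166.0, 67.0], [644.0, -193.0, 37.0], [757.0, -227.0, -1.0]], [[94.0, -30.0, 13.0], [108.0, -29.0, -101.0], [274.0, -113.0, -1.0], [382.0, -168.0, 68.0], [459.0, -196.0, 0.0], [550.0, -236.0, -1.0], [644.0, -276.0, -1.0], [705.0, -306.0, 43.0]], [[17.0, -108.0, 9.0], [115.0, -154.0, 1.0], [-332.0, -145.0, -902.0], [359.0, -238.0, 120.0], [418.0, -289.0, 0.0], [493.0, -296.0, 125.0], [619.0, -377.0, -1.0], [693.0, -401.0, 40.0]], [[-1203.0, -155.0, -780.0], [-959.0, -325.0, -900.0], [-566.0, -494.0, -900.0], [261.0, -350.0, 2.0], [370.0, -398.0, 1.0], [479.0, -448.0, -1.0], [541.0, -403.0, 127.0], [705.0, -549.0, -2.0]], [[-1787.0, -551.0, -902.0], [-1298.0, -738.0, -894.0], [365.0, -266.0, 295.0], [-433.0, -1102.0, -898.0], [310.0, -534.0, 0.0], [433.0, -565.0, 24.0], [469.0, -313.0, 294.0], [575.0, -486.0, 170.0]]]
```

View pics/w1.png

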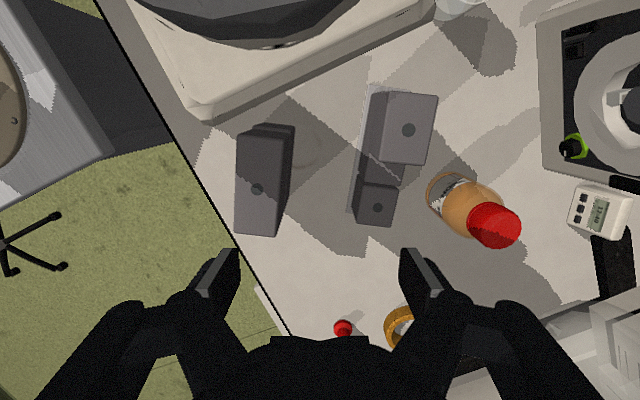

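The wrist view shows the stack at (262,180), the laid block on top at (408,128), the exposed half block of the first course at (378,203), and the bottle at (480,215). I'll measure the tops from the depth.

```bash
cat >> h.py <<'E'
def tops(c,s,zlo,zhi,box,mina=200,col=True):
    "rects (centre xy, long, short, yaw deg of the long axis) of flat grey tops in a height band; edges cast on the plane"
    P=cloud(c,s); I=c['color'].astype(int); m=(P[...,2]>zlo)&(P[...,2]<zhi)&(c['depth']>0)
    if col: m&=(I.max(2)-I.min(2)<25)
    m&=(P[...,0]>box[0])&(P[...,0]<box[1])&(P[...,1]>box[2])&(P[...,1]<box[3])
    m=cv2.morphologyEx(m.astype(np.uint8),cv2.MORPH_OPEN,np.ones((3,3),np.uint8))
    n,L,st,_=cv2.connectedComponentsWithStats(m)
    out=[]
    for i in range(1,n):
        if st[i,4]<mina: continue
        q=P[L==i]; z=np.median(q[:,2])
        k=cv2.findContours((L==i).astype(np.uint8),cv2.RETR_EXTERNAL,cv2.CHAIN_APPROX_NONE)[0][0][:,0]
        w=onplane(c,k,z,s)[:,:2]
        (x,y),(a,b),t=cv2.minAreaRect(w.astype(np.float32))
        if a<b: a,b,t=b,a,t+90
        t=(t+90)%180-90
        out.append((round(x,1),round(y,1),round(z,1),round(a,1),round(b,1),round(t,1)))
    return out
E
python3 - <<'E'
from h import *
c,s=pickle.load(open('w1.pkl','rb'))
print(tops(c,s,112,135,(280,600,-450,-150))); print(tops(c,s,58,72,(280,600,-450,-150))); print(tops(c,s,120,140,(480,600,-480,-350),col=False))
E
```

```text
[(469.9, -165.4, np.float64(123.0), 60.9, 8.7, 5.5), (419.2, -158.0, np.float64(123.9), 39.7, 4.4, -24.2), (506.8, -271.8, np.float64(125.6), 61.1, 46.3, 60.6), (362.1, -268.1, np.float64(119.7), 99.8, 44.2, 59.0)]
[(449.0, -174.9, np.float64(63.1), 259.9, 24.2, -0.4), (484.1, -316.8, np.float64(65.6), 44.7, 31.8, -32.1), (461.6, -353.4, np.float64(65.6), 50.9, 44.7, 58.4)]
[(559.3, -397.0, np.float64(129.1), 46.5, 41.4, -47.8)]
```

{"api": "step_arm", "payload": {"plan": [{"offset": [5.9,7.5,3],"rot": [0,0,6],"gripper": 8.5},{"offset": [5.9,7.5,3],"rot": [0,0,6],"gripper": 8.5},{"offset": [5.9,7.5,6],"rot": [0,0,6],"gripper": 7.5},{"offset": [5.9,7.5,10],"rot": [0,0,6],"gripper": 7},{"offset": [5.9,7.5,13],"rot": [0,0,6],"gripper": 7},{"offset": [5.9,7.5,15.2],"rot": [0,0,6],"gripper": 7},{"offset": [5.9,7.5,15.2],"rot": [0,0,6],"gripper": 7},{"offset": [5.9,7.5,15.2],"rot": [0,0,6],"gripper": 7},{"offset": [5.9,7.5,15.2],"rot": [0,0,6],"gripper": 3.5},{"offset": [5.9,7.5,15.2],"rot": [0,0,6],"gripper": 3.5},{"offset": [5.9,7.5,15.2],"rot": [0,0,6],"gripper": 3.5},{"offset": [5.9,7.5,15.2],"rot": [0,0,6],"gripper": 3.5}], "squeeze": 40}}

```text
time_s: 2.4
eef_pos: [508.1, -270.9, 153.5]
ee_rot: [0.002, 0.865, 0.502, 0.0]
force: [-0.4, -0.9, 6.8]
grip_width: 0.51
grip_force: 41.4
```

{"api": "step_arm", "payload": {"plan": [{"offset": [0,0,-4],"rot": [0,0,0],"gripper": 3.5},{"offset": [-4,0,-4],"rot": [0,0,0],"gripper": 3.5},{"offset": [-8,0,-4],"rot": [0,0,0],"gripper": 3.5},{"offset": [-12,0,-4],"rot": [0,0,0],"gripper": 3.5},{"offset": [-16,-1,-4],"rot": [0,0,0],"gripper": 3.5},{"offset": [-20,-1,-3],"rot": [0,0,0],"gripper": 3.5},{"offset": [-20,-1,0],"rot": [0,0,0],"gripper": 3.5},{"offset": [-20,-1,3],"rot": [0,0,0],"gripper": 3.5},{"offset": [-20,-1,5],"rot": [0,0,0],"gripper": 3.5},{"offset": [-20,-1,6],"rot": [0,0,0],"gripper": 3.5},{"offset": [-20,-1,6.6],"rot": [0,0,0],"gripper": 3.5},{"offset": [-20,-1,6.6],"rot": [0,0,0],"gripper": 3.5}]}}

```text
time_s: 3.6
eef_pos: [400.1, -439.3, 87.5]
ee_rot: [0.001, 0.865, 0.502, -0.0]
force: [-3.4, 3.6, 6.4]
grip_width: 0.515
grip_force: 42.7
```

{"api": "step_arm", "payload": {"plan": [{"offset": [0,0,0],"rot": [0,0,0],"gripper": 3.5},{"offset": [0,0,0],"rot": [0,0,0],"gripper": 6.5},{"offset": [0,0,0],"rot": [0,0,0],"gripper": 6.5},{"offset": [0,0,0],"rot": [0,0,0],"gripper": 6.5},{"offset": [0,0,-5],"rot": [0,0,0],"gripper": 6.5},{"offset": [0,0,-10],"rot": [0,0,0],"gripper": 6.5},{"offset": [2,0,-14],"rot": [0,0,0],"gripper": 6.5},{"offset": [6,0,-18],"rot": [0,0,0],"gripper": 6.5},{"offset": [9,-2,-20],"rot": [0,0,0],"gripper": 8.5},{"offset": [10,-3,-21],"rot": [0,0,0],"gripper": 8.5},{"offset": [10,-3,-21],"rot": [0,0,0],"gripper": 8.5},{"offset": [10,-3,-21],"rot": [0,0,0],"gripper": 8.5}]}}

```text
time_s: 4.8
eef_pos: [423.4, -337.8, 295.6]
ee_rot: [0.0, 0.865, 0.502, -0.0]
force: [-0.1, 0.6, 0.3]
grip_width: 0.997
grip_force: 0.0
```

```bash
python3 - <<'E'
from h import *
c,s=snap('wrist','w2'); print(s['time_s'],s['eef_pos'],s['ee_rot'])
b=(280,600,-480,-180)
print(tops(c,s,112,135,b)); print(tops(c,s,52,75,b))
E
```

```text
4.8 [ 423.35463464 -337.77445771  295.5794997 ] [ 5.12048225e-05  8.64716175e-01  5.02260821e-01 -4.50853940e-05]
[(362.2, -269.0, np.float64(119.7), 98.7, 45.2, 59.1)]
[(420.0, -184.6, np.float64(57.8), 192.1, 12.1, -0.1), (502.1, -288.4, np.float64(65.6), 99.5, 44.7, 58.2), (384.4, -247.1, np.float64(59.4), 45.9, 29.6, 61.7), (370.7, -294.6, np.float64(62.6), 47.6, 5.6, 59.3), (461.8, -353.6, np.float64(65.5), 51.2, 44.5, 58.4), (399.3, -438.1, np.float64(59.6), 63.4, 43.7, 60.2)]
```

View pics/w2.png

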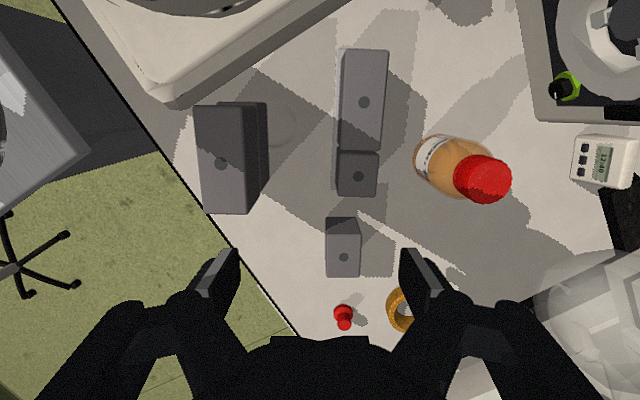

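The laid block is off and standing on the bench at wrist pixel (345,245). The first course is clear, with the full block at (362,100) and the half block at (358,172), and the stack is undisturbed. Next I'll check the obstacle heights along the way to the short blocks.

```bash
python3 - <<'E'
from h import *
np.set_printoptions(linewidth=200,suppress=True)
c=pickle.load(open('top0.pkl','rb'))
for c in (c,pickle.load(open('scene0.pkl','rb'))):
    P=cloud(c)[c['depth']>0]
    xs=range(300,640,40); ys=range(400,-330,-40)
    print('y',list(xs))
    for y in ys:
        print(y,[int(np.percentile(q,98)) if len(q:=P[(abs(P[:,0]-x)<20)&(abs(P[:,1]-y)<20)][:,2])>3 else -1 for x in xs])
E
```

```text
y [300, 340, 380, 420, 460, 500, 540, 580, 620]
400 [7, 48, 39, 7, 6, 548, 560, 549, -1]
360 [62, 61, 7, 8, 194, 515, 527, 517, -1]
320 [64, 65, 7, 6, 213, 483, 492, 484, -1]
280 [50, 66, 65, 6, 190, 434, 445, 433, -1]
240 [6, 63, 64, 60, 393, 424, 428, 424, -1]
200 [7, 9, 65, 63, 394, 418, 423, 421, -1]
160 [6, 5, 24, 23, 381, 401, 406, 402, 365]
120 [9, 6, 43, 34, 365, 381, 389, 385, 363]
80 [268, 72, 73, 189, 241, 359, 364, 353, 345]
40 [282, 74, 190, 189, 250, 340, 344, 317, 321]
0 [454, 188, 186, 134, 133, 324, 324, 190, 5]
-40 [668, 189, 132, 133, 135, 135, 158, 190, 8]
-80 [680, 189, 184, 133, 134, 134, 183, 189, 7]
-120 [679, 159, 190, 182, 174, 179, 188, 190, 7]
-160 [656, 73, 187, 189, 190, 190, 186, 75, 71]
-200 [-1, 66, 119, 64, 59, 61, 59, 59, 73]
-240 [-1, 125, 124, 95, 6, 130, 127, 8, 7]
-280 [80, 125, 126, 7, 124, 132, 128, 7, 611]
-320 [6, 125, 118, 8, 71, 126, 7, 7, 617]
y [300, 340, 380, 420, 460, 500, 540, 580, 620]
400 [5, 48, 4, 4, 4, 544, 558, 534, 63]
360 [61, 63, 5, 5, 195, 508, 523, 505, 59]
320 [63, 64, 7, 6, 212, 447, 479, 439, 5]
280 [55, 65, 64, 5, 190, 431, 443, 238, -1]
240 [5, 63, 64, 60, 399, 423, 427, 424, 3]
200 [6, 6, 63, 64, 389, 416, 421, 417, 6]
160 [5, 5, 23, 23, 382, 398, 404, 400, 362]
120 [5, 29, 42, 43, 365, 381, 388, 372, 363]
80 [59, 71, 72, 186, 189, 356, 363, 346, 341]
40 [269, 158, 187, 188, 259, 340, 344, 314, 322]
0 [466, 189, 188, 132, 133, 325, 323, 187, 6]
-40 [670, 188, -1, 133, 133, 132, 169, 186, -1]
-80 [680, -888, 131, 132, 131, 133, 183, 190, -1]
-120 [679, -1, -1, 173, 178, 181, 188, 188, -1]
-160 [63, 71, -1, -1, 189, 189, 188, -1, -1]
-200 [40, 60, 106, -1, -1, -1, -1, -1, -1]
-240 [6, 121, 123, -1, -1, -1, -1, -1, -1]
-280 [117, 123, 123, -1, -1, -1, -1, -1, -1]
-320 [5, 123, -1, -1, 61, -1, -1, -1, 575]
```

{"api": "step_arm", "payload": {"plan": [{"offset": [3,-3,-3.4],"rot": [0,0,-6],"gripper": 8.5},{"offset": [45.5,-39,-3.4],"rot": [0,0,-63],"gripper": 8.5},{"offset": [45.5,-39,-3.4],"rot": [0,0,-63],"gripper": 8.5},{"offset": [45.5,-39,-3.4],"rot": [0,0,-63],"gripper": 8.5},{"offset": [45.5,-39,-3.4],"rot": [0,0,-63],"gripper": 8.5},{"offset": [45.5,-39,-3.4],"rot": [0,0,-63],"gripper": 8.5},{"offset": [45.5,-39,-3.4],"rot": [0,0,-63],"gripper": 8.5},{"offset": [45.5,-39,-3.4],"rot": [0,0,-63],"gripper": 8.5},{"offset": [45.5,-39,-3.4],"rot": [0,0,-63],"gripper": 8.5},{"offset": [45.5,-39,-3.4],"rot": [0,0,-63],"gripper": 8.5},{"offset": [45.5,-39,-3.4],"rot": [0,0,-63],"gripper": 8.5},{"offset": [45.5,-39,-3.4],"rot": [0,0,-63],"gripper": 8.5}]}}

```text
time_s: 6.05
eef_pos: [311.8, 242.6, 329.3]
ee_rot: [-0.0, 0.475, 0.88, -0.0]
force: [0.9, -0.4, -0.4]
grip_width: 0.996
grip_force: 0.0
```

{"api": "step_arm", "payload": {"plan": [{"offset": [0,0,0],"rot": [0,0,0],"gripper": 8.5},{"offset": [0,0,0],"rot": [0,0,0],"gripper": 8.5}]}}

```text
time_s: 6.25
eef_pos: [312.1, 241.2, 329.0]
ee_rot: [-0.001, 0.474, 0.881, -0.001]
force: [0.8, -0.9, 0.5]
grip_width: 0.999
grip_force: 0.0
```

```bash
python3 - <<'E'
from h import *
c,s=snap('wrist','w3'); print(s['time_s'],s['eef_pos'],s['ee_rot'])
b=(250,450,150,400)
print(*tops(c,s,50,75,b),sep='\n')
E
```

```text
6.25 [312.14194642 241.22332987 329.03100164] [-5.06011018e-04  4.73955268e-01  8.80548391e-01 -8.23447688e-04]
(320.7, 324.9, np.float64(59.5), 49.4, 44.2, -55.6)
(352.1, 265.5, np.float64(59.5), 62.4, 44.4, -61.2)
(389.6, 213.3, np.float64(59.4), 44.0, 40.4, 36.2)
```

View pics/w3.png

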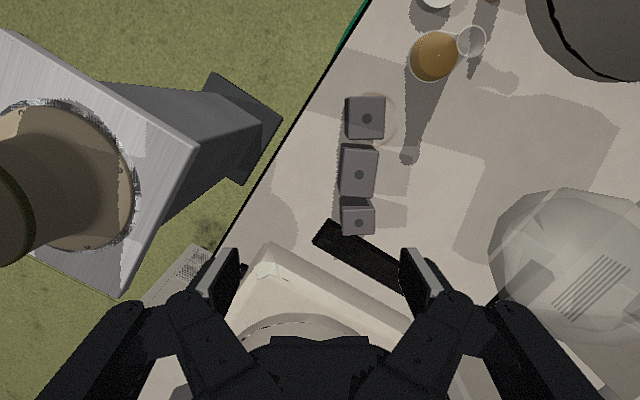

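M is the left block at (366,118), measured 49.4 x 44.2. L is at (358,170) and S at (358,216). The amber-filled conical flask is at about (432,58). I'll check its clearance and take the close crop of M.

```bash
python3 - <<'E'
from h import *
c,s=pickle.load(open('w3.pkl','rb'))
P=cloud(c,s)
for uv in [(432,56),(415,70),(470,40),(432,78),(455,60),(409,158)]: print(uv,P[uv[1],uv[0]].round(),c['color'][uv[1],uv[0]],onplane(c,[uv],20,s).round()[0])
cv2.imwrite('pics/w3c.png',cv2.resize(c['color'][0:250,300:520,::-1],None,fx=2.4,fy=2.4))
E
```

```text
(432, 56) [344. 422.  55.] [103  84  49] [352. 433.  20.]
(415, 70) [345. 410.  15.] [76 59 34] [344. 409.  20.]
(470, 40) [360. 446.  83.] [99 93 84] [379. 473.  20.]
(432, 78) [367. 412.  25.] [74 57 32] [368. 413.  20.]
(455, 60) [362. 425.  76.] [91 64 35] [378. 446.  20.]
(409, 158) [416. 318.  -0.] [97 93 89] [408. 317.  20.]
```

View pics/w3c.png

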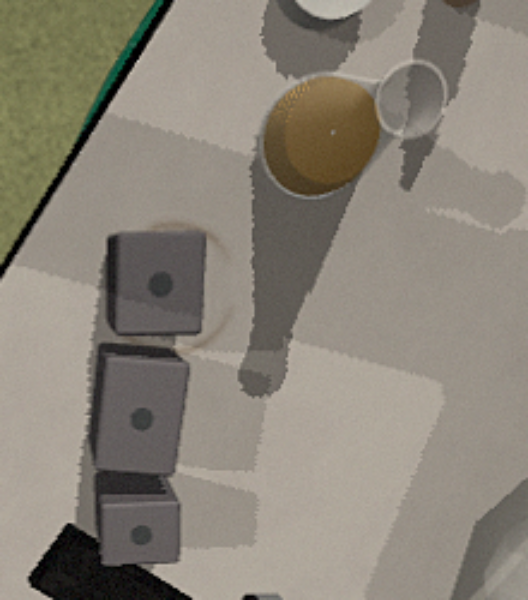

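{"api": "step_arm", "payload": {"plan": [{"offset": [6.5,5.3,3],"rot": [0,0,-1],"gripper": 7.5},{"offset": [6.5,5.3,6],"rot": [0,0,-1],"gripper": 7},{"offset": [6.5,5.3,10],"rot": [0,0,-1],"gripper": 7},{"offset": [6.5,5.3,14],"rot": [0,0,-1],"gripper": 7},{"offset": [6.5,5.3,18],"rot": [0,0,-1],"gripper": 7},{"offset": [6.5,5.3,22],"rot": [0,0,-1],"gripper": 7},{"offset": [6.5,5.3,24.3],"rot": [0,0,-1],"gripper": 7},{"offset": [6.5,5.3,24.3],"rot": [0,0,-1],"gripper": 7},{"offset": [6.5,5.3,24.3],"rot": [0,0,-1],"gripper": 3.5},{"offset": [6.5,5.3,24.3],"rot": [0,0,-1],"gripper": 3.5},{"offset": [6.5,5.3,24.3],"rot": [0,0,-1],"gripper": 3.5},{"offset": [6.5,5.3,24.3],"rot": [0,0,-1],"gripper": 3.5}]}}

```text
time_s: 7.5
eef_pos: [321.6, 324.4, 88.3]
ee_rot: [0.001, 0.467, 0.884, 0.001]
force: [2.0, -3.8, 7.7]
grip_width: 0.512
grip_force: 41.7
```

{"api": "step_arm", "payload": {"plan": [{"offset": [0,0,-4],"rot": [0,0,0],"gripper": 3.5},{"offset": [0,0,-9],"rot": [0,0,0],"gripper": 3.5},{"offset": [0,0,-14],"rot": [0,0,0],"gripper": 3.5},{"offset": [0,0,-19],"rot": [0,0,0],"gripper": 3.5},{"offset": [-1,-0.5,-23],"rot": [0,0,0],"gripper": 3.5},{"offset": [-4.5,-2.2,-24.5],"rot": [0,0,8],"gripper": 3.5},{"offset": [-9,-4.4,-24.5],"rot": [0,0,16],"gripper": 3.5},{"offset": [-13.5,-6.6,-24.5],"rot": [0,0,24],"gripper": 3.5},{"offset": [-18,-8.8,-24.5],"rot": [0,0,32],"gripper": 3.5},{"offset": [-22.5,-11,-24.5],"rot": [0,0,40],"gripper": 3.5},{"offset": [-27,-13.2,-24.5],"rot": [0,0,48],"gripper": 3.5},{"offset": [-31.5,-15.4,-24.5],"rot": [0,0,56],"gripper": 3.5}]}}

```text
time_s: 8.7
eef_pos: [370.2, -24.1, 332.6]
ee_rot: [0.001, 0.829, 0.559, 0.001]
force: [0.9, 1.5, -0.2]
grip_width: 0.51
grip_force: 41.7
```

{"api": "step_arm", "payload": {"plan": [{"offset": [-4.3,2.5,0],"rot": [0,0,5],"gripper": 3.5},{"offset": [-8.7,5,0],"rot": [0,0,10],"gripper": 3.5},{"offset": [-13,7.4,0],"rot": [0,0,10],"gripper": 3.5},{"offset": [-18,10.3,1],"rot": [0,0,10],"gripper": 3.5},{"offset": [-18,13,4],"rot": [0,0,10],"gripper": 3.5},{"offset": [-18,16.5,7],"rot": [0,0,10],"gripper": 3.5},{"offset": [-17.5,20,10],"rot": [0,0,10],"gripper": 3.5},{"offset": [-17.4,22.5,13],"rot": [0,0,10],"gripper": 3.5},{"offset": [-17.4,22.5,15],"rot": [0,0,10],"gripper": 3.5},{"offset": [-17.4,22.5,15],"rot": [0,0,10],"gripper": 3.5},{"offset": [-17.4,22.5,15],"rot": [0,0,10],"gripper": 3.5}]}}

```text
time_s: 9.8
eef_pos: [515.4, -267.1, 182.9]
ee_rot: [0.0, 0.873, 0.487, 0.0]
force: [0.8, 0.5, -0.7]
grip_width: 0.514
grip_force: 41.7
```

```bash
cat >> h.py <<'E'
def go(tx,ty,tz,yaw,s=None):
    "tool-frame offset cm and turn deg to a target TCP and yaw of tool x"
    s=s or sense(); q=s['ee_rot']; T=R.from_quat([q[1],q[2],q[3],q[0]]).as_matrix()
    y=np.degrees(np.arctan2(T[1,0],T[0,0]))
    print(s['time_s'],s['eef_pos'].round(1),'yaw',y.round(2),'offset',(T.T@(np.array([tx,ty,tz])-s['eef_pos'])/10).round(2),'rotz',round(-(yaw-y),2),'T axis',T[:,2].round(4))
E
python3 - <<'E'
from h import *
go(516,-267.8,155,58.3)
E
```

```text
9.8 [ 515.4 -267.1  182.9] yaw 58.3 offset [-0.03  0.08  2.79] rotz 0.0 T axis [ 6.e-04 -4.e-04 -1.e+00]
```

{"api": "step_arm", "payload": {"plan": [{"offset": [0,0.1,1.2],"rot": [0,0,0],"gripper": 3.5},{"offset": [0,0.1,2.2],"rot": [0,0,0],"gripper": 3.5},{"offset": [0,0.1,2.6],"rot": [0,0,0],"gripper": 3.5},{"offset": [0,0.1,2.8],"rot": [0,0,0],"gripper": 3.5},{"offset": [0,0.1,2.8],"rot": [0,0,0],"gripper": 3.5}]}}

```text
time_s: 10.3
eef_pos: [516.2, -267.5, 154.3]
ee_rot: [-0.0, 0.873, 0.487, -0.0]
force: [-3.0, 1.9, 2.6]
grip_width: 0.508
grip_force: 42.2
```

{"api": "step_arm", "payload": {"plan": [{"offset": [0,0,0.1],"rot": [0,0,0],"gripper": 4.8},{"offset": [0,0,0.1],"rot": [0,0,0],"gripper": 6},{"offset": [0,0,0.1],"rot": [0,0,0],"gripper": 6.5},{"offset": [0,0,-2],"rot": [0,0,0],"gripper": 6.5},{"offset": [0,0,-6],"rot": [0,0,0],"gripper": 6.5},{"offset": [-3,0,-10],"rot": [0,0,0],"gripper": 6.5},{"offset": [-7,0,-13],"rot": [0,0,0],"gripper": 8},{"offset": [-9,0,-13.5],"rot": [0,0,0],"gripper": 8},{"offset": [-9,0,-13.5],"rot": [0,0,0],"gripper": 8},{"offset": [-9,0,-13.5],"rot": [0,0,0],"gripper": 8}]}}

```text
time_s: 11.3
eef_pos: [469.0, -343.9, 288.3]
ee_rot: [-0.0, 0.873, 0.487, 0.0]
force: [0.7, 0.0, -0.1]
grip_width: 0.935
grip_force: 0.0
```

```bash
python3 - <<'E'
from h import *
c,s=snap('wrist','w4'); print(s['time_s'],s['eef_pos'])
b=(280,600,-400,-200)
A=tops(c,s,112,135,b); B=tops(c,s,52,75,b); print(A,B)
u=np.array([np.cos(np.radians(58.3)),np.sin(np.radians(58.3))]); n=np.array([u[1],-u[0]])
h=np.array([r for r in B if abs(r[3]-50)<3 and abs(r[4]-44)<3][0][:2])
for r in A: d=np.array(r[:2])-h; print('along',d@u,'across',d@n)
E
```

```text
11.3 [ 469.01412712 -343.92196413  288.32119332]
[(515.8, -267.1, np.float64(125.6), 48.8, 43.0, 58.3), (362.7, -269.1, np.float64(119.7), 99.3, 46.2, 59.3)] [(379.8, -271.5, np.float64(60.0), 110.3, 42.0, 79.2), (475.1, -333.7, np.float64(65.6), 98.5, 43.6, 58.3)]Traceback (most recent call last):
  File "<stdin>", line 6, in <module>
IndexError: list index out of range
```

M is placed. It measures 51.4 mm along the wall (target 51.5) and -0.3 mm across it, at 58.3°, the same as the wall. Next is the upper full block.

{"api": "step_arm", "payload": {"plan": [{"offset": [0.2,-4,0],"rot": [0,0,-0.9],"gripper": 8},{"offset": [0.6,-8.5,2],"rot": [0,0,-0.9],"gripper": 7},{"offset": [0.8,-13,5],"rot": [0,0,-0.9],"gripper": 7},{"offset": [0.8,-13,9],"rot": [0,0,-0.9],"gripper": 7},{"offset": [0.8,-13,12.5],"rot": [0,0,-0.9],"gripper": 7},{"offset": [0.8,-13,14.1],"rot": [0,0,-0.9],"gripper": 7},{"offset": [0.8,-13,14.1],"rot": [0,0,-0.9],"gripper": 7},{"offset": [0.8,-13,14.1],"rot": [0,0,-0.9],"gripper": 7},{"offset": [0.8,-13,14.1],"rot": [0,0,-0.9],"gripper": 3.5},{"offset": [0.8,-13,14.1],"rot": [0,0,-0.9],"gripper": 3.5},{"offset": [0.8,-13,14.1],"rot": [0,0,-0.9],"gripper": 3.5},{"offset": [0.8,-13,14.1],"rot": [0,0,-0.9],"gripper": 3.5}], "squeeze": 50}}

```text
time_s: 12.55
eef_pos: [362.7, -269.0, 148.8]
ee_rot: [0.0, 0.869, 0.494, 0.0]
force: [-2.6, 1.8, 6.9]
grip_width: 0.509
grip_force: 50.2
```

```bash
python3 - <<'E'
from h import *
s=sense(); print(s['force'],s['grip_width']); go(475.5,-333.8,155,58.3)
E
```

```text
[-2.58653866  1.79700126  6.88941504] 0.5087204292580355
12.55 [ 362.7 -269.   148.8] yaw 59.21 offset [ 0.21 13.   -0.61] rotz 0.91 T axis [ 4.e-04 -6.e-04 -1.e+00]
```

{"api": "step_arm", "payload": {"plan": [{"offset": [0,0,-4],"rot": [0,0,0],"gripper": 3.5},{"offset": [0,0,-8.5],"rot": [0,0,0],"gripper": 3.5},{"offset": [0,3,-9.5],"rot": [0,0,0.9],"gripper": 3.5},{"offset": [0.2,7.5,-9.5],"rot": [0,0,0.9],"gripper": 3.5},{"offset": [0.2,11.5,-9.5],"rot": [0,0,0.9],"gripper": 3.5},{"offset": [0.2,13,-9.5],"rot": [0,0,0.9],"gripper": 3.5},{"offset": [0.2,13,-9.5],"rot": [0,0,0.9],"gripper": 3.5},{"offset": [0.2,13,-9.5],"rot": [0,0,0.9],"gripper": 3.5}]}}

```text
time_s: 13.35
eef_pos: [474.9, -333.4, 242.7]
ee_rot: [-0.0, 0.873, 0.487, -0.0]
force: [-1.1, -0.6, -3.0]
grip_width: 0.513
grip_force: 52.5
```

```bash
python3 - <<'E'
from h import *
go(475.3,-334.1,154.8,58.3)
E
```

```text
13.35 [ 474.9 -333.4  242.7] yaw 58.31 offset [-0.04  0.08  8.79] rotz 0.01 T axis [-8.e-04  7.e-04 -1.e+00]
```

{"api": "step_arm", "payload": {"plan": [{"offset": [-0.05,0.08,3],"rot": [0,0,0],"gripper": 3.5},{"offset": [-0.05,0.08,6],"rot": [0,0,0],"gripper": 3.5},{"offset": [-0.05,0.08,7.8],"rot": [0,0,0],"gripper": 3.5},{"offset": [-0.05,0.08,8.4],"rot": [0,0,0],"gripper": 3.5},{"offset": [-0.05,0.08,8.75],"rot": [0,0,0],"gripper": 3.5},{"offset": [-0.05,0.08,8.75],"rot": [0,0,0],"gripper": 3.5}]}}

```text
time_s: 13.95
eef_pos: [475.7, -334.8, 156.2]
ee_rot: [0.0, 0.873, 0.487, 0.0]
force: [-0.3, 0.1, -1.8]
grip_width: 0.507
grip_force: 52.4
```

{"api": "step_arm", "payload": {"plan": [{"offset": [0.03,-0.05,0.1],"rot": [0,0,0],"gripper": 3.5},{"offset": [0.03,-0.05,0.2],"rot": [0,0,0],"gripper": 3.5},{"offset": [0.03,-0.05,0.2],"rot": [0,0,0],"gripper": 3.5}]}}

```text
time_s: 14.25
eef_pos: [475.6, -334.4, 154.9]
ee_rot: [0.001, 0.873, 0.487, 0.0]
force: [-1.7, 2.6, 5.6]
grip_width: 0.506
grip_force: 52.9
```

{"api": "step_arm", "payload": {"plan": [{"offset": [0,0,0],"rot": [0,0,0],"gripper": 4.8},{"offset": [0,0,0],"rot": [0,0,0],"gripper": 6},{"offset": [0,0,0],"rot": [0,0,0],"gripper": 6.5},{"offset": [0,0,-2],"rot": [0,0,0],"gripper": 6.5},{"offset": [0,0,-6],"rot": [0,0,0],"gripper": 6.5},{"offset": [-2,0,-10],"rot": [0,0,0],"gripper": 6.5},{"offset": [-5,-1,-13],"rot": [0,0,0],"gripper": 8},{"offset": [-6,-3,-14],"rot": [0,0,0],"gripper": 8},{"offset": [-6,-3,-14],"rot": [0,0,0],"gripper": 8},{"offset": [-6,-3,-14],"rot": [0,0,0],"gripper": 8}]}}

```text
time_s: 15.25
eef_pos: [418.5, -369.5, 293.2]
ee_rot: [0.0, 0.873, 0.487, 0.0]
force: [-0.3, -0.2, -0.4]
grip_width: 0.938
grip_force: 0.0
```

```bash
python3 - <<'E'
from h import *
c,s=snap('wrist','w5'); print(s['time_s'],s['eef_pos'])
b=(280,600,-400,-200)
A=tops(c,s,112,135,b); B=tops(c,s,50,70,b); print(A,B)
W=np.array([489.1,-311.0]);u=np.array([np.cos(np.radians(58.3)),np.sin(np.radians(58.3))]); n=np.array([u[1],-u[0]])
for r in A: d=np.array(r[:2])-W; print('along',d@u,'across',d@n)
P=cloud(c,s); m=(P[...,2]>112)&(P[...,2]<135)
# end gap profile in wall coordinates
q=P[m][:,:2]-W; a=q@u; x=q@n; k=abs(x)<15
print(np.histogram(a[k],np.arange(15,35,1))[0], a[k].min(),a[k].max())
E
```

```text
15.25 [ 418.46224923 -369.49506917  293.23753461]
[(512.3, -271.9, np.float64(125.6), 44.4, 41.6, -31.4), (473.9, -333.9, np.float64(125.6), 98.7, 44.1, 58.0)] [(364.3, -266.4, np.float64(59.7), 99.0, 45.8, 59.8)]
along 45.457656683356994 across -0.8071238182877556
along -27.470743502109247 across -0.8990280536906952
[ 73  40  42  71  42  44  43  27   0   0   0 129  57  68  44  54  59  47
  65] -77.69900900694559 66.58553958293756
```

View pics/w5.png

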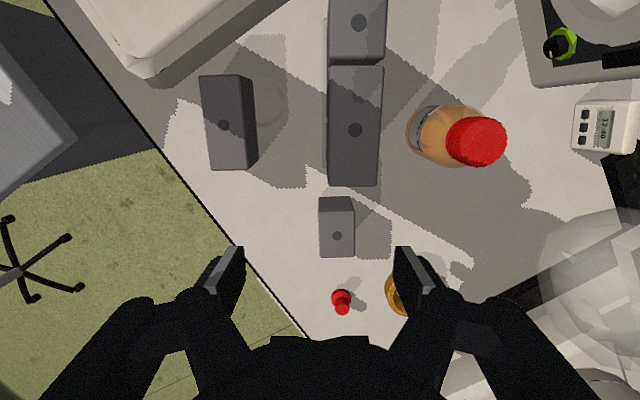

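The view shows both second-course blocks in line at (358,25) and (355,125) with a gap of about 3 mm. The lower full block is at (225,120) and the laid block on the bench at (337,225). I'll refine the full_b position next.

```bash
python3 - <<'E'
from h import *
c,s=pickle.load(open('w5.pkl','rb'))
r=tops(c,s,57,63,(300,420,-350,-200)); print(r)
go(r[0][0],r[0][1],87,r[0][5])
E
```

```text
[(363.6, -266.0, np.float64(59.7), 98.6, 44.2, 59.8)]
15.3 [ 418.8 -369.3  292.8] yaw 58.31 offset [  5.88 -10.11  20.59] rotz -1.49 T axis [-3.e-04  7.e-04 -1.e+00]
```

{"api": "step_arm", "payload": {"plan": [{"offset": [2,-4,2],"rot": [0,0,-1.5],"gripper": 8},{"offset": [4,-8,4],"rot": [0,0,-1.5],"gripper": 7},{"offset": [5.9,-10.1,7],"rot": [0,0,-1.5],"gripper": 7},{"offset": [5.9,-10.1,11],"rot": [0,0,-1.5],"gripper": 7},{"offset": [5.9,-10.1,15],"rot": [0,0,-1.5],"gripper": 7},{"offset": [5.9,-10.1,19],"rot": [0,0,-1.5],"gripper": 7},{"offset": [5.9,-10.1,20.6],"rot": [0,0,-1.5],"gripper": 7},{"offset": [5.9,-10.1,20.6],"rot": [0,0,-1.5],"gripper": 7},{"offset": [5.9,-10.1,20.6],"rot": [0,0,-1.5],"gripper": 3.5},{"offset": [5.9,-10.1,20.6],"rot": [0,0,-1.5],"gripper": 3.5},{"offset": [5.9,-10.1,20.6],"rot": [0,0,-1.5],"gripper": 3.5},{"offset": [5.9,-10.1,20.6],"rot": [0,0,-1.5],"gripper": 3.5}]}}

```text
time_s: 16.5
eef_pos: [363.9, -266.6, 88.3]
ee_rot: [0.001, 0.867, 0.499, 0.0]
force: [1.0, 1.0, 5.8]
grip_width: 0.509
grip_force: 52.2
```

```bash
python3 - <<'E'
from h import *
s=sense(); print(s['force'],s['grip_width']); go(503.1,-288.8,240,58.3)
E
```

```text
[0.95557385 1.04434112 5.81356046] 0.5086634145480059
16.5 [ 363.9 -266.6   88.3] yaw 59.81 offset [  5.07  13.18 -15.14] rotz 1.51 T axis [ 0.0015 -0.0016 -1.    ]
```

{"api": "step_arm", "payload": {"plan": [{"offset": [0,0,-4],"rot": [0,0,0],"gripper": 3.5},{"offset": [0,0,-8.5],"rot": [0,0,0],"gripper": 3.5},{"offset": [0,0,-13],"rot": [0,0,1],"gripper": 3.5},{"offset": [1,2,-15],"rot": [0,0,1.5],"gripper": 3.5},{"offset": [2.5,6.5,-15.3],"rot": [0,0,1.5],"gripper": 3.5},{"offset": [4,10.5,-15.3],"rot": [0,0,1.5],"gripper": 3.5},{"offset": [5,13,-15.3],"rot": [0,0,1.5],"gripper": 3.5},{"offset": [5,13.2,-15.3],"rot": [0,0,1.5],"gripper": 3.5},{"offset": [5,13.2,-15.3],"rot": [0,0,1.5],"gripper": 3.5},{"offset": [5,13.2,-15.3],"rot": [0,0,1.5],"gripper": 3.5}]}}

```text
time_s: 17.5
eef_pos: [501.9, -289.3, 240.3]
ee_rot: [-0.0, 0.873, 0.487, -0.0]
force: [0.5, -0.1, -2.3]
grip_width: 0.509
grip_force: 53.0
```

```bash
python3 - <<'E'
from h import *
go(503.0,-289.1,214.3,58.3)
E
```

```text
17.5 [ 501.9 -289.3  240.3] yaw 58.28 offset [0.08 0.09 2.6 ] rotz -0.02 T axis [-7.e-04  4.e-04 -1.e+00]
```

{"api": "step_arm", "payload": {"plan": [{"offset": [0.08,0.08,1.2],"rot": [0,0,0],"gripper": 3.5},{"offset": [0.08,0.08,2],"rot": [0,0,0],"gripper": 3.5},{"offset": [0.08,0.08,2.4],"rot": [0,0,0],"gripper": 3.5},{"offset": [0.08,0.08,2.6],"rot": [0,0,0],"gripper": 3.5},{"offset": [0.08,0.08,2.65],"rot": [0,0,0],"gripper": 3.5},{"offset": [0.08,0.08,2.65],"rot": [0,0,0],"gripper": 3.5}]}}

```text
time_s: 18.1
eef_pos: [503.6, -289.1, 214.4]
ee_rot: [-0.0, 0.873, 0.487, -0.0]
force: [-4.8, 2.1, 4.6]
grip_width: 0.51
grip_force: 53.5
```

Contact. I'll release and back off to look.

{"api": "step_arm", "payload": {"plan": [{"offset": [0,0,0],"rot": [0,0,0],"gripper": 4.8},{"offset": [0,0,0],"rot": [0,0,0],"gripper": 6},{"offset": [0,0,0],"rot": [0,0,0],"gripper": 6.5},{"offset": [0,0,-2],"rot": [0,0,0],"gripper": 6.5},{"offset": [0,0,-5],"rot": [0,0,0],"gripper": 6.5},{"offset": [-3,0,-8],"rot": [0,0,0],"gripper": 6.5},{"offset": [-7,0,-10],"rot": [0,0,0],"gripper": 8},{"offset": [-9.5,-1,-11],"rot": [0,0,0],"gripper": 8},{"offset": [-10,-2,-11],"rot": [0,0,0],"gripper": 8},{"offset": [-10,-2,-11],"rot": [0,0,0],"gripper": 8},{"offset": [-10,-2,-11],"rot": [0,0,0],"gripper": 8}]}}

```text
time_s: 19.2
eef_pos: [434.6, -363.6, 323.7]
ee_rot: [-0.0, 0.873, 0.487, 0.0]
force: [1.4, -0.3, 0.2]
grip_width: 0.937
grip_force: 0.0
```

```bash
python3 - <<'E'
from h import *
c,s=snap('wrist','w6'); print(s['time_s'],s['eef_pos'],s['force'])
b=(280,600,-420,-200)
W=np.array([489.1,-311.0]);u=np.array([np.cos(np.radians(58.3)),np.sin(np.radians(58.3))]); n=np.array([u[1],-u[0]])
for lo,hi in((178,192),(119,132),(50,72)):
  for r in tops(c,s,lo,hi,b): d=np.array(r[:2])-W; print(r,'along',(d@u).round(1),'across',(d@n).round(1))
E
```

```text
19.2 [ 434.56535719 -363.58958834  323.7198705 ] [ 1.43310358 -0.26473357  0.2026592 ]
(501.7, -290.9, np.float64(185.7), 94.0, 43.1, 57.8) along 23.7 across 0.2
(460.2, -356.4, np.float64(125.7), 44.9, 43.0, 58.1) along -53.8 across -0.7
(406.1, -417.1, np.float64(59.2), 32.4, 21.0, -31.7) along -133.9 across -14.9
```

View pics/w6.png

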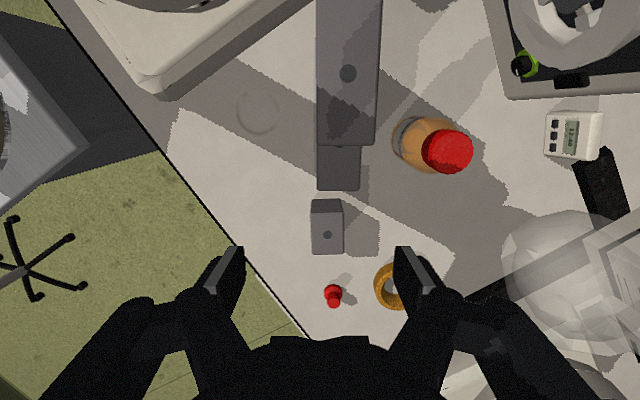

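The top block's right end measures -23.3 mm against a target of -23.5 mm, it is 0.2 mm off across the wall, and its top is at 185.7 mm. All three placed blocks are in line and the gripper is clear, so I'll hand in.

```bash
python3 -c "
from rig import *
print(finish_job())"
```

```text
the job is handed in; nothing more can be done
None
```

The job was handed in at 19 s: the wrong block stands on the bench, and the half block, full block and top full block are on the wall. Each measured within about 1 mm of its target by the wrist camera, though the left ends of the full stack were out of the last picture.

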